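# Stack washed buffers and glass files crosswise to dry

## Task

Build the drying stack up on the two wooden boards already laid in the blue tray: lay the two black-padded wooden buffers flat across them, side by side, then the two frosted glass files flat across the buffers, side by side, so that each layer lies square to the one below and centred on it, with an air gap of about 6 cm between the two pieces of a layer. Set the glass files down gently, do not drop them, and do not shift the laid boards or disturb anything else on the sill.

Things in the scene. Friction and masses are not known exactly. Their poses are not given: they have to be found in the camera images.
- tray: shallow blue plastic tray, fixed to the sill, 250 mm (x) x 320 mm (y) outside; floor 4 mm thick, rim 5 mm thick and 16 mm high above the sill. Origin: centre of its underside, level with the sill
- holder: spring clip holder pinching a practice nail wheel, fixed in the tray: black foot 60 x 36 mm, above it an upright wheel 116 mm across in the plane of this body's x and z axes, up to 164 mm high, about 14 mm thick. Origin: centre of the foot's underside on the tray floor
- laid1: wooden buffer, 150 x 28 x 14 mm (long, wide, thick), pale wood with a white pad on its upper face; one of the two already laid loose in the tray, flat and parallel, 88 mm apart between centres (60 mm gap). Origin: centre of its underside; x along its length, z up through the pad
- laid2: wooden buffer, 150 x 28 x 14 mm (long, wide, thick), pale wood with a white pad on its upper face; the other one already laid in the tray, 88 mm from laid1 along laid1's +y. Origin: centre of its underside; x along its length, z up through the pad
- laid_mid (a point): middle of the laid pair at the height of its upper faces: 44 mm along laid1's +y and 14 mm above its underside; axes as laid1's (x along the laid boards, y across them)
- buffer1: wooden buffer, 150 x 28 x 14 mm (long, wide, thick), pale wood with a black pad on its upper face; one of the two to be stacked, lying loose on the sill, about 50 g. Origin: centre of its underside; x along its length, z up through the pad
- buffer2: wooden buffer, 150 x 28 x 14 mm (long, wide, thick), pale wood with a black pad on its upper face; the other one to be stacked, the same as buffer1. Origin: centre of its underside; x along its length, z up through the pad
- file1: frosted glass file, 160 x 26 x 8 mm (long, wide, thick), pale aqua with a pink end (its -x end), straight flat bar, lying loose on the sill, about 80 g, fragile. Origin: centre of its underside; x along its length, z up
- file2: the other frosted glass file, the same as file1
- polish_red: standing nail-polish bottle, red with a black cap: round body 30 mm across and 36 mm high, slim cap 17 mm across up to 64 mm; bystander, light and easily knocked over. Origin: centre of its foot
- polish_violet: standing nail-polish bottle, violet with a black cap: round body 30 mm across and 36 mm high, slim cap 17 mm across up to 64 mm; bystander, light and easily knocked over. Origin: centre of its foot
- polish_cream: standing nail-polish bottle, cream with a brass cap: round body 30 mm across and 36 mm high, slim cap 17 mm across up to 64 mm; bystander, light and easily knocked over. Origin: centre of its foot
- tin: round aluminium tin with its screw lid on, 59 mm across and 34 mm high, standing loose in the tray beside the holder; bystander. Origin: centre of its underside
- lotion: upright lotion pump bottle, 54 mm across, 147 mm high, at the sill's far edge; bystander. Origin: centre of its foot; the spout points along its -x, 40 mm out
- block: yellow sanding block, 95 x 28 x 28 mm, lying on the sill near the robot; bystander. Origin: centre of its underside, x along its length
Mind the look-alikes: they are no part of the job. Leave any green or orange look-alike of the buffer1 alone. What is shaped like the file2 but green is not meant.

How it is judged:
By the outcome, as a careful person would: the job done as asked, in the order asked, and still so for the second after the job is handed in, with the robot touching nothing.
It also fails if it takes over 72 s, if anything falls off the work surface, if the arm or the gripper's body presses on something with over 40 N, if the wrist force passes 120 N, or if a joint passes its speed limit or range.

## Robot

A 7-joint arm with a two-finger parallel gripper is mounted at the origin on the work surface. World frame = base frame: x ahead of the robot, y to its left, z up, the work surface at z = 0. Lengths are in m, angles in rad, forces in N, time in s.
With the tool pointing down it reaches from about 0.425 to 0.925 m from the base axis. Payload 6.8 kg.
Tool frame: the origin (TCP) lies at the very end of the fingers, on their centre line; the grasp point (between the pads) lies 19 mm behind it; z points along the fingers, y is the line along which they close (so a half turn about z gives the same grasp; the last joint's range is limited). The gripper opens to 85 mm and grips with 20 to 120 N. Pads are 22 mm wide; open, the fingers measure 114 mm over their backs; the gripper's body (76 mm by 85 mm) begins 54 mm behind the grasp point. The pads swing forward as they close: fully open they stand 13 mm farther back than shut.
Start: joints at [1.064, 0.477, 0.022, 1.555, -0.011, 1.109, -0.083], TCP at [0.262, -0.622, 0.199] pointing down, gripper open.
Joint ranges: [-2.96, 2.96], [-0.34, 2.1], [-1.41, 1.46], [0.24, 2.44], [-1.37, 4.51], [0.17, 1.92], [-2.96, 2.96]. Speed limits (rad/s): [2.39, 2.39, 3.14, 3.14, 3.14, 3.14, 3.14].

## Interface

Orientations are given as a rotation vector (axis times angle).
In Python, from bench import r gives the robot as it stands.
- The arm moves only by the tool play_rows, never from a script. Its argument "targets" is text: rows parted by semicolons, each of 5 numbers parted by spaces: the closure, from -1 (fully open) to 1 (shut), then the shift along the tool's x, y, z in m, then the turn about the tool's z in rad. In form: gripper dx dy dz spin; .... A call has 1 to 8 rows; each row is the pose to reach, as a shift and turn from the pose commanded when the call began, along the tool's axes at that moment; what a row does not reach only later rows make up. A row lasts 1/12 s, in which the tool goes at most 41.7 mm and 7.16 degrees, less where a joint would pass 70% of its speed; a pose out of reach is approached as far as the arm can. A call with a gripper value outside its range is refused whole. The fingers move at their own pace and stop on an object; "squeeze" is the grip in N (left out, the last holds). Time passes only in rows, so rows that repeat a pose let the fingers close. It gives the time, the measured TCP pose, the force, the opening and the grip force at its end, in the units of the state.
- r.get_obs(): the state, without advancing time (a new reading comes with each control period).
- r.grab_frame(name): name is "side" or "top" or "wrist"; returns the picture (480x640x3 uint8, red, green, blue); there is no depth.
- r.camera_info(name): a dict with "fov_y" (degrees; the focal length in pixels is half the picture's height over the tangent of half this angle, whatever the lens; pixels are square), "cx", "cy" (the principal point, pixels), "position" and "rotation" of the camera in the world. Camera axes: x right, y down, z forward; pixel columns grow to the right and rows downward; lengths in m; the calibration is good to about 2 mm. A picture is of the moment at which its call begins: read the wrist's pose just before it. camera_info takes no time and is no camera call; for the wrist camera it gives the pose at the moment of the call.
- r.hand_in(): hands the job in; it is judged then, once.
The state is a dict: "clock": time; "joints": joint angles; "qvel": joint speeds; "tau": joint torques, N m; "tcp_pos": TCP position; "orientation": TCP orientation; "contact_force": force on the tool from outside, world axes, zero at the start; "moment": the same for the moment, N m; "grip_width": finger opening in m; "gripper_force": force on a finger pad.
Only numpy, scipy, OpenCV 4.12 (cv2) and the standard library are available. Lean on these libraries where they do the work, as an engineer would, in place of code of your own. Each camera call takes 0.05 s, during which the arm holds its last target. There are 200 camera calls.

## Working session

There is one attempt and no reset: what is moved stays moved. The work goes in short steps, Python scripts to look and compute and a tool call to move; the robot and the scene stay as the last step left them, time stands still between calls to the robot, and variables do not carry over. Pictures are saved under pics/ and viewed, at most 10 in all, crops included, and the job is handed in when it is done.

Besides the shell and the picture viewer there is one more tool, called after ">>>" by a JSON object that holds its "op" and its "data". play_rows: Moves the arm, as the interface text tells. Its arguments: {"type":"object","properties":{"targets":{"type":"string"},"squeeze":{"type":"number"}},"required":["targets"]}

```bash
ls; mkdir -p pics; python3 - <<'E'
from bench import r
import cv2
o=r.get_obs(); print({k:o[k] for k in('clock','tcp_pos','orientation','grip_width','contact_force')})
for n in('top','side','wrist'):
    print(n,r.camera_info(n)); cv2.imwrite(f'pics/{n}0.png',r.grab_frame(n)[:,:,::-1])
E
```

```text
pics
{'clock': 0.0, 'tcp_pos': array([ 0.26182222, -0.62143568,  0.19795323]), 'orientation': array([-3.07762406e+00, -6.21924509e-01,  7.57849136e-04]), 'grip_width': 0.08546470588668609, 'contact_force': array([0.61789633, 0.13759956, 0.46073409])}
top {'fov_y': 51.223112509017355, 'cx': 316.82248727529634, 'cy': 238.1122176396855, 'position': array([ 0.24190492, -0.03484103,  1.33161236]), 'rotation': array([-2.11274281,  2.1045997 , -0.237223  ])}
side {'fov_y': 54.19397854088609, 'cx': 308.61842377116085, 'cy': 241.2569003346696, 'position': array([0.13714253, 0.66008957, 0.83351645]), 'rotation': array([-0.66392599,  2.64451323, -1.10543428])}
wrist {'fov_y': 62.68931716385701, 'cx': 319.59442734336375, 'cy': 240.093989170674, 'position': array([ 0.32723386, -0.59403586,  0.37243868]), 'rotation': array([ 2.41394169, -1.60292854, -0.22876572])}
```

View pics/top0.png

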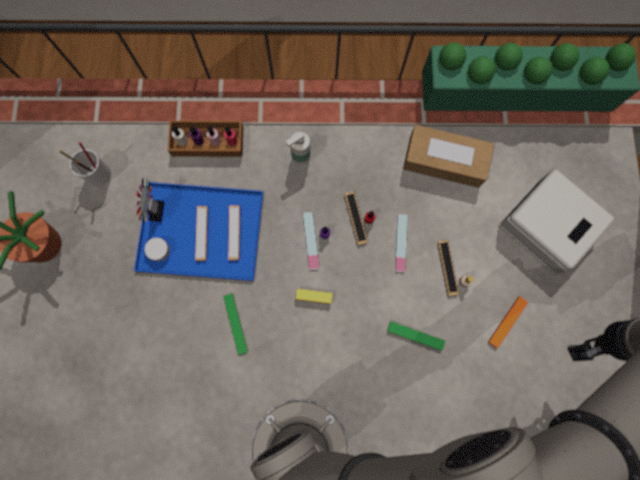

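View pics/side0.png

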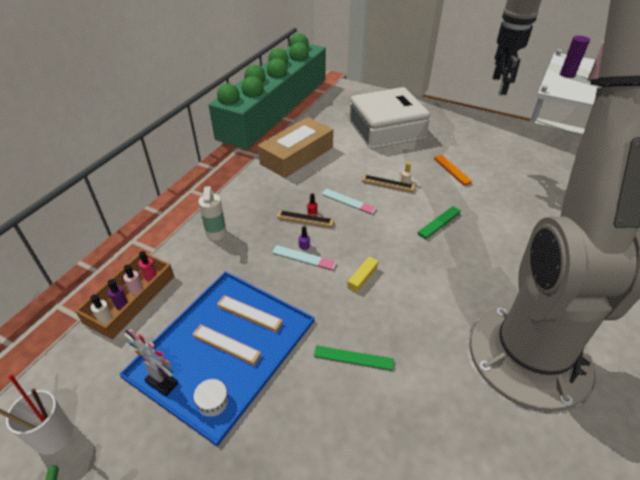

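The top view shows the aqua files with pink ends at (311,240) and (402,243), and the black-padded buffers at (356,218) and (448,268). The laid white boards are at (202,233) and (234,233). The look-alikes are green at (235,323), green at (416,336) and orange at (508,322). They have no black pad or aqua colour, so I leave them out. I'll measure now and confirm in a crop.

```bash
cat > h.py <<'E'
import numpy as np, cv2
from scipy.spatial.transform import Rotation as R
def cast(ci,px,z,H=480):
    px=np.atleast_2d(px).astype(float); f=H/2/np.tan(np.radians(ci['fov_y'])/2)
    d=np.c_[(px[:,0]-ci['cx'])/f,(px[:,1]-ci['cy'])/f,np.ones(len(px))]@R.from_rotvec(ci['rotation']).as_matrix().T
    p=np.array(ci['position']); return p+d*((z-p[2])/d[:,2])[:,None]
def masks(im):
    h=cv2.cvtColor(im,cv2.COLOR_RGB2HSV).astype(int); H,S,V=h[...,0],h[...,1],h[...,2]
    return h,H,S,V
def bar(ci,m,z):
    "mask -> world rect centre, yaw of long axis, length, width"
    m=m.astype(np.uint8); n,l,s,c=cv2.connectedComponentsWithStats(m)
    out=[]
    for i in range(1,n):
        if s[i,4]<60: continue
        y,x=np.nonzero(l==i); P=cast(ci,np.c_[x,y],z)[:,:2]
        (c0,wh,a)=cv2.minAreaRect((P*1000).astype(np.float32))
        cm=P.mean(0); w,v=np.linalg.eigh(np.cov(P.T)); d=v[:,1]; d=d*(1 if d[0]>0 else -1)
        out.append((c[i].round(1),cm.round(4),np.array(c0).round(1),round(float(np.arctan2(d[1],d[0])),4),np.sort(wh).round(1)))
    return out
E
python3 - <<'E'
from bench import r
from h import *
im=cv2.imread('pics/top0.png')[:,:,::-1].copy(); ci=r.camera_info('top')
h,H,S,V=masks(im)
def roi(x0,y0,x1,y1):
    m=np.zeros(V.shape,bool); m[y0:y1,x0:x1]=1; return m
for n,(x,y) in dict(file=(311,230),pink=(313,265),pad=(356,218),wood=(347,197),conc=(380,260),white=(202,233),laidwood=(202,210),blue=(218,233),violet=(325,233)).items(): print(n,h[y,x])
print('files',*bar(ci,((((H>75)&(H<105)&(S>25)&(V>130))|((H>150)&(S>60)&(V>120)))&(roi(295,205,321,275)|roi(390,210,415,280))),.008),sep='\n')
print('pads',*bar(ci,(V<60)&(roi(342,190,364,245)|roi(435,240,458,297)),.014),sep='\n')
print('wood',*bar(ci,((V<60)|((S>80)&(H<30)))&(roi(340,187,364,247)|roi(435,237,459,298)),.014),sep='\n')
print('laid',*bar(ci,((H<90)|(H>130)|(S<60))&(V>90)&roi(188,198,246,268),.018),sep='\n')
print('bottles',*bar(ci,((S>120)&((H>165)|(H<6))&roi(362,205,380,226)),.02),*bar(ci,((S>60)&(H>115)&(H<160)&roi(318,222,334,244)),.02),*bar(ci,((S>40)&(V>120)&roi(459,270,480,292)),.03),sep='\n')
c=im[180:310,280:490]; cv2.imwrite('pics/crop.png',cv2.resize(c,None,fx=3.7,fy=3.7,interpolation=cv2.INTER_CUBIC)[:,:,::-1])
E
```

```text
file [ 90  18 180]
pink [169  95 179]
pad [165  12  44]
wood [18 91 95]
conc [ 11  29 140]
white [158   6 183]
laidwood [  0   4 181]
blue [109 201 164]
violet [137 149  53]
files
(array([313. , 261.7]), array([ 0.4709, -0.032 ]), array([471. , -32.3]), 0.1589, array([26.6, 33.7]))
(array([400.4, 263.9]), array([ 0.4657, -0.2664]), array([ 465.5, -266.6]), -0.0178, array([24.2, 33.1]))
pads
(array([355.8, 217.2]), array([ 0.5931, -0.1481]), array([ 593.7, -148. ]), 0.2406, array([ 14.4, 126.9]))
(array([448.4, 267.2]), array([ 0.4564, -0.393 ]), array([ 457.4, -392.8]), 0.1422, array([ 14.4, 126.7]))
wood
(array([355. , 217.3]), array([ 0.5929, -0.1458]), array([ 592. , -147.5]), 0.224, array([ 28.4, 149.2]))
(array([447.2, 267.9]), array([ 0.4548, -0.3899]), array([ 456.2, -390.5]), 0.1424, array([ 28.2, 148.5]))
laid
(array([233.7, 232.6]), array([0.5477, 0.1817]), array([548.7, 182.2]), 0.0199, array([ 29.5, 152.5]))
(array([201. , 233.1]), array([0.5461, 0.2695]), array([546.9, 269.5]), 0.0221, array([ 30.2, 149.6]))
bottles
(array([369.1, 217.9]), array([ 0.5896, -0.1834]), array([ 589.2, -183.9]), -0.6259, array([24.9, 27.3]))
(array([324.5, 232.9]), array([ 0.5473, -0.0627]), array([547.1, -62.7]), -0.8467, array([24.3, 27.6]))
(array([467.1, 279.6]), array([ 0.421 , -0.4361]), array([ 418.7, -436. ]), -1.1817, array([29. , 32.4]))
```

View pics/crop.png

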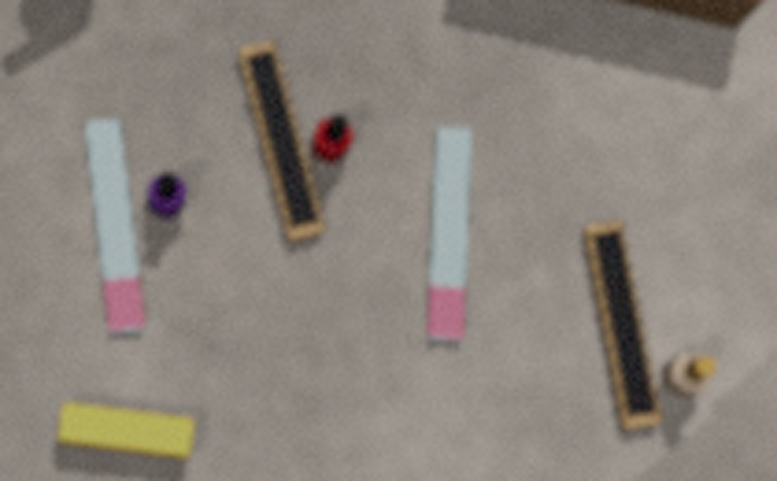

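The crop confirms the targets. Files: (100,225) and (450,235), aqua with a pink end at the bottom. Buffers: (280,140) and (620,325), black pad on wood. Red stands beside buffer1's middle, violet beside file1 and cream beside buffer2's near end, so I'll grasp away from the bottles.

```bash
cat >> h.py <<'E'
from bench import r
def yaw(o): 
    x=R.from_rotvec(o['orientation']).as_matrix()[:,0]; return np.arctan2(x[1],x[0])
def plan(x,y,z,yw,o=None):
    o=o or r.get_obs(); M=R.from_rotvec(o['orientation']).as_matrix()
    d=M.T@(np.array([x,y,z])-o['tcp_pos']); s=yaw(o)-yw; s=(s+np.pi)%(2*np.pi)-np.pi
    print('t %.2f tcp'%o['clock'],o['tcp_pos'].round(4),'yaw %.3f'%yaw(o),'tilt',M[:2,2].round(4),'gw %.4f F'%o['grip_width'],o['contact_force'].round(1),'-> dx dy dz spin',d.round(4),round(s,3))
def wrist(kind,z,near,rad=.11,name=None):
    ci=r.camera_info('wrist'); im=r.grab_frame('wrist')
    if name: cv2.imwrite(f'pics/{name}.png',im[:,:,::-1])
    h,H,S,V=masks(im)
    m={'buf':(V<65)|((S>70)&(H>8)&(H<30)),'file':((H>78)&(H<105)&(S>12)&(V>120))|((H>150)&(S>60)&(V>100)),'white':(V>90)&~((H>95)&(H<125)&(S>90))}[kind]
    yy,xx=np.mgrid[:480,:640]; P=cast(ci,np.c_[xx.ravel(),yy.ravel()],z)
    m=m&(np.hypot(P[:,0]-near[0],P[:,1]-near[1])<rad).reshape(480,640)
    m=cv2.morphologyEx(m.astype(np.uint8),cv2.MORPH_OPEN,np.ones((5,5)))
    b=[q for q in bar(ci,m,z) if q[4][1]>60]; print(*b,sep='\n'); return b
E
python3 - <<'E'
from h import *
im=cv2.imread('pics/top0.png')[:,:,::-1].copy(); ci=r.camera_info('top'); h,H,S,V=masks(im)
m=(((H>75)&(H<105)&(S>10)&(V>135))|((H>150)&(S>60)&(V>120))); k=np.zeros_like(m); k[205:275,295:321]=1; k[205:280,390:415]=1
print(*bar(ci,cv2.morphologyEx((m&k).astype(np.uint8),cv2.MORPH_CLOSE,np.ones((5,5))),.008),sep='\n')
plan(.457+.015,-.391+.002,.15,.142)
E
```

```text
(array([310.5, 240.3]), array([ 0.5296, -0.025 ]), array([531.3, -25. ]), 0.1203, array([ 26.8, 155.3]))
(array([401. , 242.8]), array([ 0.5239, -0.27  ]), array([ 525.5, -269.8]), -0.068, array([ 25.9, 153.7]))
t 0.15 tcp [ 0.2619 -0.6216  0.1981] yaw 0.399 tilt [-0.0006  0.0013] gw 0.0854 F [-0.8  0.2  0.3] -> dx dy dz spin [ 0.2839 -0.1327  0.0483] 0.257
```

>>> {"op": "play_rows", "data": {"targets": "0 0.284 -0.133 0.048 0.257;0 0.284 -0.133 0.048 0.257;0 0.284 -0.133 0.048 0.257;0 0.284 -0.133 0.048 0.257;0 0.284 -0.133 0.048 0.257;0 0.284 -0.133 0.048 0.257;0 0.284 -0.133 0.048 0.257;0 0.284 -0.133 0.048 0.257", "squeeze": 30}}

```text
clock: 0.82
tcp_pos: [0.4754, -0.3841, 0.1501]
orientation: [-3.131, -0.23, -0.001]
contact_force: [0.5, 1.0, -0.2]
grip_width: 0.0428
gripper_force: 0.0
```

>>> {"op": "play_rows", "data": {"targets": "0 0 0 0 0;0 0 0 0 0;0 0 0 0 0"}}

```text
clock: 1.07
tcp_pos: [0.4715, -0.3899, 0.1508]
orientation: [3.133, 0.222, -0.001]
contact_force: [0.5, -0.1, -0.2]
grip_width: 0.0434
gripper_force: 0.0
```

```bash
python3 - <<'E'
from h import *
b=wrist('buf',.014,(.457,-.391),.1,'w1')
plan(.457+.015,-.391+.002,.003,.142)
E
```

```text
(array([320.4, 223.3]), array([ 0.4647, -0.3916]), array([ 461. , -392.1]), 0.1445, array([ 27.3, 147.8]))
t 1.12 tcp [ 0.471  -0.3906  0.1509] yaw 0.140 tilt [-0.0007 -0.0007] gw 0.0426 F [-1.2  0.1  0.9] -> dx dy dz spin [ 0.0013 -0.0015  0.1479] -0.002
```

View pics/w1.png

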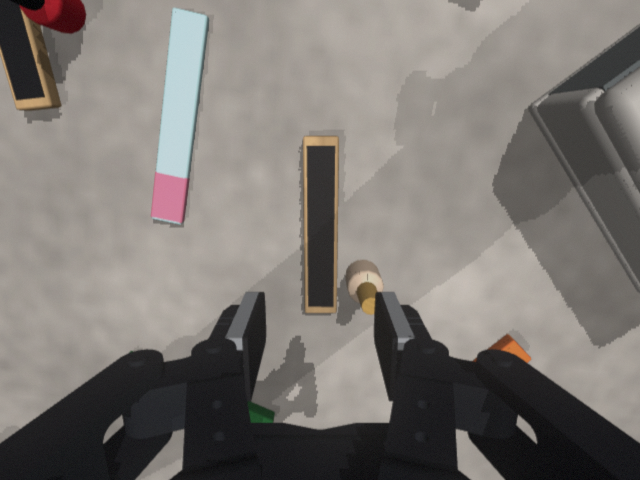

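The wrist view shows buffer2 at (320,223), with the cream bottle at (365,285) near its lower end. Grasping 15 mm forward of centre clears the bottle.

>>> {"op": "play_rows", "data": {"targets": "0 0.005 0 0.04 0;0 0.005 0 0.08 0;0 0.005 0 0.12 0;0 0.005 0 0.138 0;0 0.005 0 0.148 0;0 0.005 0 0.148 0;0 0.005 0 0.148 0"}}

```text
clock: 1.7
tcp_pos: [0.477, -0.3899, 0.0036]
orientation: [3.133, 0.22, 0.001]
contact_force: [1.6, 0.3, -0.2]
grip_width: 0.0427
gripper_force: 0.0
```

>>> {"op": "play_rows", "data": {"targets": "0.6 0 0 0 0;0.6 0 0 0 0;0.6 0 0 0 0;0.6 0 0 0 0", "squeeze": 30}}

```text
clock: 2.03
tcp_pos: [0.4778, -0.389, 0.0041]
orientation: [3.132, 0.222, 0.003]
contact_force: [0.1, -0.2, 1.0]
grip_width: 0.0171
gripper_force: 0.0
```

```bash
python3 - <<'E'
from h import *
o=r.get_obs();print(o['gripper_force'])
plan(.548,.226,.13,1.592)
E
```

```text
0.0
t 2.03 tcp [ 0.4778 -0.389   0.0041] yaw 0.142 tilt [ 0.0017 -0.0011] gw 0.0171 F [ 0.1 -0.2  1. ] -> dx dy dz spin [ 0.1566 -0.5987 -0.1265] -1.45
```

```bash
python3 - <<'E'
from h import *
im=r.grab_frame('wrist')[:,:,::-1]; cv2.imwrite('pics/w2.png',im)
E
```

```text
(no output)
```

View pics/w2.png

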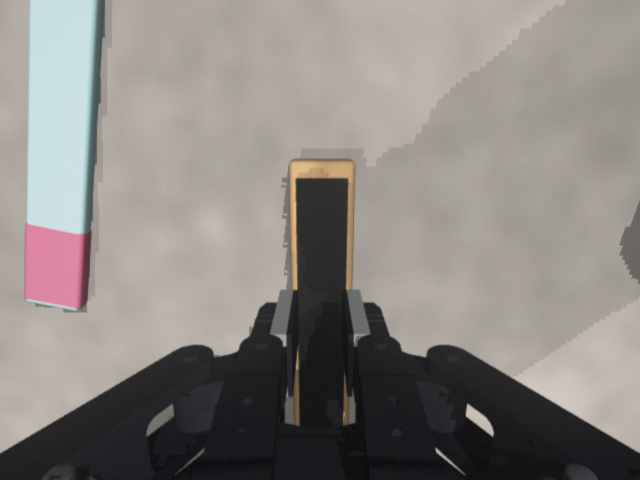

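The fingers closed over the top of the buffer, with pads at columns 293 and 347 and wood spanning 288 to 354. The buffer hasn't moved. I'll reopen and feel downward for the sill.

>>> {"op": "play_rows", "data": {"targets": "0 0 0 -0.01 0;0 0 0 -0.01 0;0 0 0 -0.01 0;0 0 0 0.002 0;0 0 0 0.002 0"}}

```text
clock: 2.5
tcp_pos: [0.4761, -0.3876, -0.0011]
orientation: [-3.132, -0.223, 0.003]
contact_force: [-0.6, 0.3, -1.1]
grip_width: 0.0429
gripper_force: 0.0
```

>>> {"op": "play_rows", "data": {"targets": "0 0 0 0.002 0;0 0 0 0.003 0;0 0 0 0.003 0;0 0 0 0.003 0"}}

```text
clock: 2.83
tcp_pos: [0.4771, -0.3885, -0.0023]
orientation: [-3.134, -0.223, 0.0]
contact_force: [-1.1, -0.2, -0.9]
grip_width: 0.0425
gripper_force: 0.0
```

>>> {"op": "play_rows", "data": {"targets": "0 0 0 0.002 0;0 0 0 0.003 0;0 0 0 0.003 0;0 0 0 0.003 0"}}

```text
clock: 3.17
tcp_pos: [0.4771, -0.3885, -0.0051]
orientation: [-3.134, -0.223, 0.0]
contact_force: [0.5, -0.6, 0.2]
grip_width: 0.0426
gripper_force: 0.0
```

>>> {"op": "play_rows", "data": {"targets": "0 0 0 0.002 0;0 0 0 0.003 0;0 0 0 0.003 0"}}

```text
clock: 3.42
tcp_pos: [0.4769, -0.3884, -0.0084]
orientation: [-3.133, -0.222, 0.001]
contact_force: [-0.6, -0.4, -0.8]
grip_width: 0.0429
gripper_force: 0.0
```

>>> {"op": "play_rows", "data": {"targets": "0.6 0 0 0 0;0.6 0 0 0 0;0.6 0 0 0 0;0.6 0 0 0 0", "squeeze": 30}}

```text
clock: 3.75
tcp_pos: [0.4772, -0.3885, -0.008]
orientation: [3.134, 0.222, 0.0]
contact_force: [0.3, 0.1, -0.3]
grip_width: 0.0171
gripper_force: 0.0
```

```bash
python3 - <<'E'
from h import *
o=r.get_obs(); ci=r.camera_info('wrist'); M=R.from_rotvec(o['orientation']).as_matrix()
Rc=M.T@R.from_rotvec(ci['rotation']).as_matrix(); p=M.T@(ci['position']-o['tcp_pos']); f=240/np.tan(np.radians(ci['fov_y'])/2)
print('cam in tool',p.round(4),'fwd',Rc[:,2].round(3))
for u,v in [(264,293),(376,293),(293,291),(347,291),(299,291),(342,291)]:
    d=Rc@np.array([(u-ci['cx'])/f,(v-ci['cy'])/f,1])
    for x in(0,.011): print((u,v),x,(p+d*(x-p[0])/d[0]).round(4))
im=r.grab_frame('wrist')[:,:,::-1]; cv2.imwrite('pics/w3.png',im[100:460,140:500])
E
```

```text
cam in tool [ 0.0708 -0.0002 -0.1744] fwd [-0.279  0.001  0.96 ]
(264, 293) 0 [ 0.     -0.0246 -0.014 ]
(264, 293) 0.011 [ 0.011  -0.0208 -0.0389]
(376, 293) 0 [ 0.      0.0248 -0.0141]
(376, 293) 0.011 [ 0.011   0.0209 -0.039 ]
(293, 291) 0 [ 0.     -0.012  -0.0118]
(293, 291) 0.011 [ 0.011  -0.0101 -0.0371]
(347, 291) 0 [ 0.      0.0121 -0.0118]
(347, 291) 0.011 [ 0.011   0.0102 -0.0371]
(299, 291) 0 [ 0.     -0.0093 -0.0118]
(299, 291) 0.011 [ 0.011  -0.0079 -0.0371]
(342, 291) 0 [ 0.      0.0099 -0.0118]
(342, 291) 0.011 [ 0.011   0.0083 -0.0371]
```

View pics/w3.png

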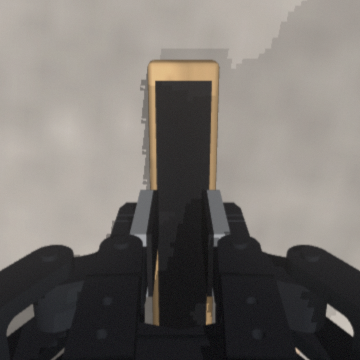

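Row 291 of the pads casts to about 3 cm behind the nominal TCP. The fingers really do end higher than the stated TCP, so I'll keep lowering with them open until they touch.

>>> {"op": "play_rows", "data": {"targets": "0 0 0 0 0;0 0 0 0 0;0 0 0 0.003 0;0 0 0 0.006 0;0 0 0 0.008 0;0 0 0 0.008 0"}}

```text
clock: 4.3
tcp_pos: [0.4767, -0.3882, -0.0168]
orientation: [-3.133, -0.223, 0.001]
contact_force: [0.1, -0.0, -0.3]
grip_width: 0.043
gripper_force: 0.0
```

>>> {"op": "play_rows", "data": {"targets": "0 0 0 0.002 0;0 0 0 0.004 0;0 0 0 0.004 0"}}

```text
clock: 4.55
tcp_pos: [0.4769, -0.3883, -0.0205]
orientation: [-3.133, -0.222, 0.001]
contact_force: [-0.2, 0.0, -0.3]
grip_width: 0.0426
gripper_force: 0.0
```

>>> {"op": "play_rows", "data": {"targets": "0.6 0 0 0 0;0.6 0 0 0 0;0.6 0 0 0 0;0.6 0 0 0 0"}}

```text
clock: 4.88
tcp_pos: [0.4772, -0.3886, -0.0199]
orientation: [3.133, 0.222, 0.0]
contact_force: [0.1, -0.1, 1.1]
grip_width: 0.0258
gripper_force: 29.5
```

>>> {"op": "play_rows", "data": {"targets": "0 0 0 0 0;0 0 0 0 0;0 0 0 0.002 0;0 0 0 0.004 0;0 0 0 0.004 0"}}

```text
clock: 5.3
tcp_pos: [0.4768, -0.3882, -0.0246]
orientation: [-3.133, -0.223, 0.001]
contact_force: [0.3, 0.6, -0.9]
grip_width: 0.0426
gripper_force: 0.0
```

>>> {"op": "play_rows", "data": {"targets": "0 0 0 0.002 0;0 0 0 0.002 0;0 0 0 0.002 0"}}

```text
clock: 5.55
tcp_pos: [0.4771, -0.3884, -0.0263]
orientation: [-3.134, -0.222, 0.0]
contact_force: [0.1, -0.1, 0.5]
grip_width: 0.0428
gripper_force: 0.0
```

>>> {"op": "play_rows", "data": {"targets": "0 0 0 0.002 0;0 0 0 0.002 0;0 0 0 0.002 0"}}

```text
clock: 5.8
tcp_pos: [0.4771, -0.3885, -0.0282]
orientation: [-3.134, -0.223, 0.0]
contact_force: [-0.5, 0.2, 0.4]
grip_width: 0.0427
gripper_force: 0.0
```

>>> {"op": "play_rows", "data": {"targets": "0.6 0 0 0 0;0.6 0 0 0 0;0.6 0 0 0 0;0.6 0 0 0 0"}}

```text
clock: 6.13
tcp_pos: [0.4773, -0.3886, -0.0279]
orientation: [3.133, 0.222, 0.001]
contact_force: [0.4, -0.0, 1.6]
grip_width: 0.027
gripper_force: 29.9
```

>>> {"op": "play_rows", "data": {"targets": "0.6 0 0 -0.04 0;0.6 0 0 -0.08 0;0.6 0 0 -0.12 0;0.6 0 0 -0.16 0;0.6 0 0 -0.16 0"}}

```text
clock: 6.55
tcp_pos: [0.4814, -0.3917, 0.1405]
orientation: [3.125, 0.221, 0.017]
contact_force: [0.9, -0.0, -0.4]
grip_width: 0.0268
gripper_force: 30.0
```

```bash
python3 - <<'E'
from h import *
o=r.get_obs();print(o['gripper_force'])
b=wrist('buf',o['tcp_pos'][2]+.028+.014,o['tcp_pos'][:2],.12,'w4')
plan(.548,.226,.13,1.592)
E
```

```text
30.028207898139954
(array([319.5, 383.5]), array([ 0.4535, -0.3953]), array([ 433. , -399.8]), -1.4377, array([167.5, 168.6]))
t 6.60 tcp [ 0.4799 -0.3906  0.1369] yaw 0.142 tilt [ 0.0078 -0.0053] gw 0.0272 F [ 0.8 -0.5 -1. ] -> dx dy dz spin [ 0.1543 -0.6008  0.0042] -1.45
```

View pics/w4.png

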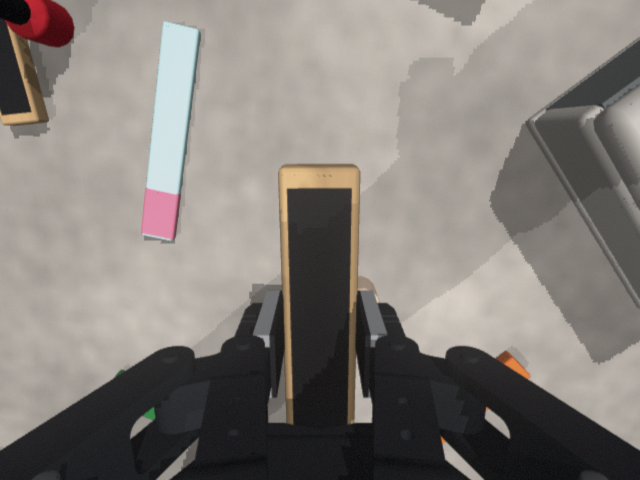

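Buffer2 is held well, with its far end at (319,166). I'll look at the laid boards on the way, from above and behind with yaw near 0, so the held piece sits in their gap.

```bash
python3 - <<'E'
from h import *
o=r.get_obs(); ci=r.camera_info('wrist'); M=R.from_rotvec(o['orientation']).as_matrix()
Rc=M.T@R.from_rotvec(ci['rotation']).as_matrix(); p=M.T@(ci['position']-o['tcp_pos']); f=240/np.tan(np.radians(ci['fov_y'])/2)
d=Rc@np.array([(319-ci['cx'])/f,(166-ci['cy'])/f,1])
for z in(-.042,-.036): print((p+d*(z-p[2])/d[2]).round(4))
plan(.45,.226,.25,.021)
E
```

```text
[ 0.058  -0.0003 -0.042 ]
[ 0.0574 -0.0003 -0.036 ]
t 6.60 tcp [ 0.4799 -0.3906  0.1369] yaw 0.142 tilt [ 0.0078 -0.0053] gw 0.0272 F [ 0.8 -0.5 -1. ] -> dx dy dz spin [ 0.0581 -0.6139 -0.1166] 0.121
```

>>> {"op": "play_rows", "data": {"targets": "0.6 0.06 -0.612 -0.118 0.121;0.6 0.06 -0.612 -0.118 0.121;0.6 0.06 -0.612 -0.118 0.121;0.6 0.06 -0.612 -0.118 0.121;0.6 0.06 -0.612 -0.118 0.121;0.6 0.06 -0.612 -0.118 0.121;0.6 0.06 -0.612 -0.118 0.121;0.6 0.06 -0.612 -0.118 0.121"}}

```text
clock: 7.27
tcp_pos: [0.4613, -0.0596, 0.194]
orientation: [3.141, 0.033, -0.003]
contact_force: [0.7, 0.8, -1.0]
grip_width: 0.0272
gripper_force: 30.0
```

```bash
python3 - <<'E'
from h import *
plan(.45,.226,.25,.021)
E
```

```text
t 7.27 tcp [ 0.4613 -0.0596  0.194 ] yaw 0.021 tilt [-0.0018 -0.0001] gw 0.0272 F [ 0.7  0.8 -1. ] -> dx dy dz spin [-0.0055 -0.2857 -0.056 ] -0.0
```

>>> {"op": "play_rows", "data": {"targets": "0.6 -0.005 -0.28 -0.056 0;0.6 -0.005 -0.28 -0.056 0;0.6 -0.005 -0.28 -0.056 0;0.6 -0.005 -0.28 -0.056 0;0.6 -0.005 -0.28 -0.056 0;0.6 -0.005 -0.28 -0.056 0;0.6 -0.005 -0.28 -0.056 0;0.6 -0.005 -0.28 -0.056 0"}}

```text
clock: 7.93
tcp_pos: [0.4502, 0.227, 0.2513]
orientation: [-3.136, -0.049, -0.001]
contact_force: [0.6, 0.7, -0.1]
grip_width: 0.0272
gripper_force: 30.1
```

>>> {"op": "play_rows", "data": {"targets": "0.6 0 0 0 0;0.6 0 0 0 0"}}

```text
clock: 8.1
tcp_pos: [0.4514, 0.2174, 0.2494]
orientation: [3.14, 0.033, -0.003]
contact_force: [-0.7, -1.1, -1.0]
grip_width: 0.0271
gripper_force: 30.1
```

```bash
python3 - <<'E'
from h import *
b=wrist('white',.018,(.548,.226),.125,'w5')
plan(.548,.226,.06,1.592)
E
```

```text
(array([312.3, 105.7]), array([0.5384, 0.2258]), array([527. , 226.4]), 0.0856, array([115.4, 199.7]))
(array([429.5, 106.6]), array([0.5414, 0.1115]), array([540.7, 110.1]), -0.0692, array([ 17.4, 110. ]))
t 8.15 tcp [0.4516 0.2167 0.2495] yaw 0.019 tilt [-0.0019 -0.0016] gw 0.0269 F [ 0.7  0.3 -1. ] -> dx dy dz spin [ 0.0969 -0.0077  0.1893] -1.573
```

View pics/w5.png

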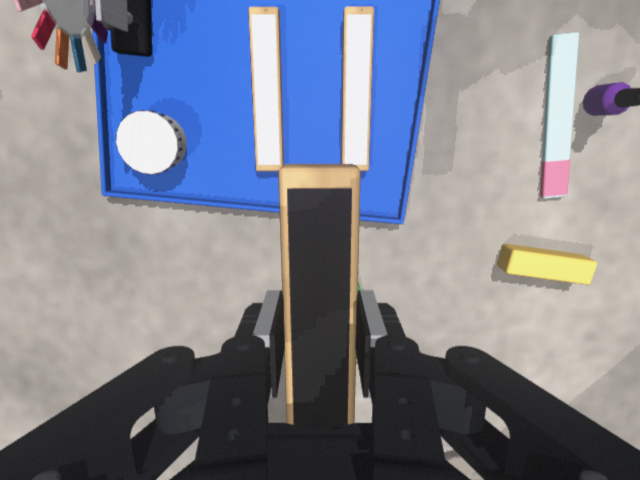

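Both boards are visible at (265,90) and (358,90). I'll rerun the measurement on this picture with pixel windows.

```bash
python3 - <<'E'
from h import *
im=cv2.imread('pics/w5.png')[:,:,::-1].copy(); ci=r.camera_info('wrist'); h,H,S,V=masks(im)
m=(V>90)&~((H>95)&(H<125)&(S>90)); k=np.zeros_like(m); k[2:164,243:284]=1;k[2:173,243:279]=1; k[2:173,340:378]=1; m=m&k
m[155:,340:361]&=V[155:,340:361]>0
for q in bar(ci,cv2.morphologyEx(m.astype(np.uint8),cv2.MORPH_OPEN,np.ones((3,3))),.018): print(q)
E
```

```text
(array([266.2,  86.5]), array([0.5561, 0.2697]), array([551.5, 269.5]), 0.017, array([ 28.6, 149.5]))
(array([356.4,  87.7]), array([0.5566, 0.1827]), array([552.6, 182.7]), 0.0167, array([ 29.3, 150.6]))
```

>>> {"op": "play_rows", "data": {"targets": "0.6 0.097 0.119 0 -1.573;0.6 0.097 0.119 0 -1.573;0.6 0.097 0.119 0 -1.573;0.6 0.097 0.119 0 -1.573;0.6 0.097 0.119 0 -1.573;0.6 0.097 0.119 0 -1.573;0.6 0.097 0.119 0 -1.573;0.6 0.097 0.119 0 -1.573"}}

```text
clock: 8.82
tcp_pos: [0.551, 0.0988, 0.2498]
orientation: [2.761, 1.499, -0.003]
contact_force: [-0.0, 0.1, -0.7]
grip_width: 0.0272
gripper_force: 30.1
```

```bash
python3 - <<'E'
from h import *
plan(.550,.10,.25,1.592)
E
```

```text
t 8.82 tcp [0.551  0.0988 0.2498] yaw 0.995 tilt [-0.0016 -0.0009] gw 0.0272 F [-0.   0.1 -0.7] -> dx dy dz spin [ 0.0004 -0.0015 -0.0002] -0.597
```

>>> {"op": "play_rows", "data": {"targets": "0.6 0 0 0 -0.597;0.6 0 0 0 -0.597;0.6 0 0 0 -0.597;0.6 0 0 0 -0.597;0.6 0 0 0 -0.597;0.6 0 0 0 -0.597;0.6 0 0 0 -0.597"}}

```text
clock: 9.4
tcp_pos: [0.5511, 0.0997, 0.2501]
orientation: [-2.207, -2.236, 0.002]
contact_force: [0.4, -0.6, -0.3]
grip_width: 0.027
gripper_force: 30.1
```

```bash
python3 - <<'E'
from h import *
ci=r.camera_info('wrist'); im=r.grab_frame('wrist'); cv2.imwrite('pics/w6.png',im[:,:,::-1]); h,H,S,V=masks(im)
m=(V>90)&~((H>95)&(H<125)&(S>90))
yy,xx=np.mgrid[:480,:640]; P=cast(ci,np.c_[xx.ravel(),yy.ravel()],.018)
for cy in(.2697,.1827):
  for sx in(-1,1):   # end parts of each board, away from held bar
    k=((abs(P[:,1]-cy)<.03)&(sx*(P[:,0]-.55)>.045)&(sx*(P[:,0]-.55)<.095)).reshape(480,640)
    for q in bar(ci,cv2.morphologyEx((m&k).astype(np.uint8),cv2.MORPH_OPEN,np.ones((3,3))),.018):
        y,x=q[0][1],q[0][0]; print(cy,sx,q[0],q[2],q[4])
mm=(m&((abs(P[:,1]-.226)<.075)&(abs(P[:,0]-.55)<.1)).reshape(480,640)); Q=P.reshape(480,640,3)[mm]; print(np.percentile(Q[:,0],[.5,99.5]),np.percentile(Q[:,1],[.5,99.5]))
plan(.550,.10,.25,1.592)
E
```

```text
0.2697 -1 [256.7  15.4] [490.8 266.8] [25.5 28.4]
0.2697 1 [386.6  14.9] [610.6 268.7] [24.7 31. ]
0.1827 -1 [260.4 112.5] [491.7 181.7] [26.4 27.1]
0.1827 1 [382.3 111.4] [611.5 184.2] [27.1 32.7]
[0.47809454 0.62619097] [0.16863415 0.28068605]
t 9.45 tcp [0.5511 0.1001 0.2503] yaw 1.584 tilt [-0.0008 -0.0005] gw 0.0268 F [-0.6 -0.6  0.6] -> dx dy dz spin [-0.     -0.0011  0.0003] -0.008
```

View pics/w6.png

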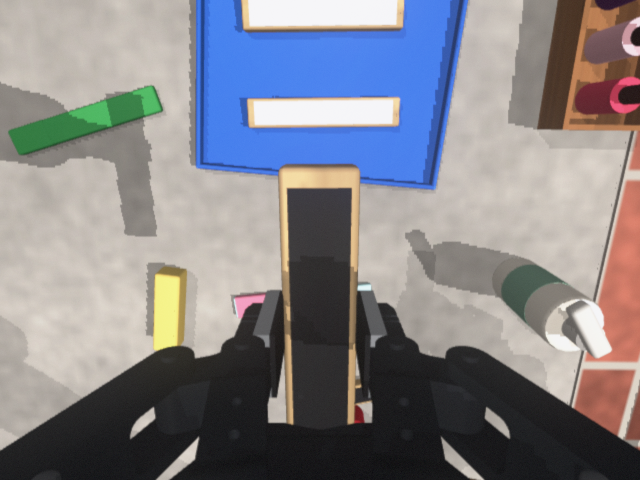

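The board x extents are 0.478 to 0.626 and the board at (324,112) has y=0.183, consistent with the earlier wrist view. I'll take the wrist frame as truth: mid (0.552, 0.226), yaw 0.018. Next I place buffer2 in the near position.

>>> {"op": "play_rows", "data": {"targets": "0.6 0.142 -0.042 0.14 -0.005;0.6 0.142 -0.042 0.14 -0.005;0.6 0.142 -0.042 0.14 -0.005;0.6 0.142 -0.042 0.14 -0.005;0.6 0.142 -0.042 0.14 -0.005;0.6 0.142 -0.042 0.17 -0.005;0.6 0.142 -0.042 0.21 -0.005;0.6 0.142 -0.042 0.23 -0.005"}}

```text
clock: 10.12
tcp_pos: [0.5046, 0.2416, 0.0169]
orientation: [-2.196, -2.245, 0.007]
contact_force: [-0.4, -1.2, -0.6]
grip_width: 0.0274
gripper_force: 30.1
```

>>> {"op": "play_rows", "data": {"targets": "0.6 0 0 0.008 0;0.6 0 0 0.015 0;0.6 0 0 0.021 0;0.6 0 0 0.026 0;0.6 0 0 0.028 0;0.6 0 0 0.028 0;0.6 0 0 0.028 0"}}

```text
clock: 10.7
tcp_pos: [0.5073, 0.2428, -0.0065]
orientation: [2.195, 2.247, 0.002]
contact_force: [0.2, -0.1, -0.6]
grip_width: 0.0277
gripper_force: 30.1
```

```bash
python3 - <<'E'
from h import *
plan(.5077,.2417,-.010,1.589)
E
```

```text
t 10.70 tcp [ 0.5073  0.2428 -0.0065] yaw 1.594 tilt [0.0012 0.0006] gw 0.0277 F [ 0.2 -0.1 -0.6] -> dx dy dz spin [-0.0011  0.0004  0.0035] 0.005
```

>>> {"op": "play_rows", "data": {"targets": "0.6 -0.001 0 0.002 0.005;0.6 -0.001 0 0.003 0.005;0.6 -0.001 0 0.003 0.005"}}

```text
clock: 10.95
tcp_pos: [0.5071, 0.2415, -0.01]
orientation: [2.201, 2.241, 0.001]
contact_force: [-0.4, -1.1, 1.0]
grip_width: 0.0272
gripper_force: 30.3
```

>>> {"op": "play_rows", "data": {"targets": "0.05 0 0 0 0;0.05 0 0 0 0;0.05 0 0 0 0;0.05 0 0 -0.03 0;0.05 0 0 -0.07 0;0.05 0 0 -0.11 0;0.05 0 0 -0.14 0;0.05 0 0 -0.14 0"}}

```text
clock: 11.62
tcp_pos: [0.5103, 0.2442, 0.1363]
orientation: [2.198, 2.24, 0.016]
contact_force: [0.8, 1.2, -0.6]
grip_width: 0.0406
gripper_force: 0.0
```

```bash
python3 - <<'E'
from h import *
b=wrist('buf',.032,(.508,.2252),.085)
plan(.59,-.16,.16,.235)
E
```

```text
t 11.67 tcp [0.509  0.2431 0.1333] yaw 1.589 tilt [0.0065 0.003 ] gw 0.0404 F [-0.2 -0.2 -0.8] -> dx dy dz spin [-0.4044  0.0738 -0.0274] 1.354
```

```bash
cat >> h.py <<'E'
def proj(ci,P):
    f=240/np.tan(np.radians(ci['fov_y'])/2); q=(np.atleast_2d(P)-ci['position'])@R.from_rotvec(ci['rotation']).as_matrix()
    return np.c_[ci['cx']+f*q[:,0]/q[:,2],ci['cy']+f*q[:,1]/q[:,2]]
E
python3 - <<'E'
from h import *
ci=r.camera_info('wrist'); im=r.grab_frame('wrist'); h,H,S,V=masks(im)
for t in np.arange(-.09,.0901,.015):
    p=proj(ci,[.508-.018*t,.2252+t,.032])[0].astype(int); print(round(t,3),p,h[p[1],p[0]] if 0<=p[1]<480 else '')
p=proj(ci,[.508,.2552,.032])[0].astype(int); print([(x,*h[p[1],x]) for x in range(p[0]-40,p[0]+41,5)])
E
```

```text
-0.09 [317 359] [111 175 208]
-0.075 [317 342] [163  25 190]
-0.06 [316 325] [123  43  71]
-0.045 [316 307] [120  40  70]
-0.03 [316 289] [114  48  74]
-0.015 [316 270] [116  50  72]
0.0 [316 251] [114  52  73]
0.015 [316 231] [114  52  74]
0.03 [316 211] [116  48  75]
0.045 [316 190] [118  44  76]
0.06 [316 169] [116  52  78]
0.075 [316 146] [111 174 179]
0.09 [316 123] [109 177 242]
[(277, np.int64(111), np.int64(178), np.int64(179)), (282, np.int64(111), np.int64(178), np.int64(179)), (287, np.int64(110), np.int64(181), np.int64(178)), (292, np.int64(111), np.int64(175), np.int64(178)), (297, np.int64(13), np.int64(65), np.int64(170)), (302, np.int64(122), np.int64(49), np.int64(73)), (307, np.int64(116), np.int64(52), np.int64(73)), (312, np.int64(118), np.int64(48), np.int64(75)), (317, np.int64(115), np.int64(45), np.int64(74)), (322, np.int64(118), np.int64(48), np.int64(74)), (327, np.int64(118), np.int64(46), np.int64(77)), (332, np.int64(17), np.int64(91), np.int64(223)), (337, np.int64(111), np.int64(174), np.int64(224)), (342, np.int64(111), np.int64(172), np.int64(226)), (347, np.int64(110), np.int64(171), np.int64(240)), (352, np.int64(110), np.int64(171), np.int64(233)), (357, np.int64(110), np.int64(170), np.int64(233))]
```

```bash
python3 - <<'E'
from h import *
ci=r.camera_info('wrist'); im=r.grab_frame('wrist'); h,H,S,V=masks(im)
yy,xx=np.mgrid[:480,:640]; P=cast(ci,np.c_[xx.ravel(),yy.ravel()],.032)
k=((abs(P[:,0]-.508)<.025)&(abs(P[:,1]-.2252)<.09)).reshape(480,640)
m=(V>50)&(V<100)&(S<100)&k
for q in bar(ci,cv2.morphologyEx(m.astype(np.uint8),cv2.MORPH_OPEN,np.ones((5,5))),.032): print(q)
o=r.get_obs(); print(r.camera_info('wrist')['position']-ci['position']); plan(.59,-.16,.16,.235)
E
```

```text
(array([318.5, 243.9]), array([0.5074, 0.2291]), array([507.5, 224.5]), -1.5492, array([ 20.9, 134.2]))
[-0.00053598 -0.000463   -0.00162372]
t 11.77 tcp [0.5065 0.2412 0.1295] yaw 1.589 tilt [ 0.     -0.0004] gw 0.0406 F [ 0.4  0.1 -0.3] -> dx dy dz spin [-0.4027  0.076  -0.0304] 1.354
```

Buffer2 is placed at (0.5075, 0.2245), within 1 mm of target. Next is buffer1.

>>> {"op": "play_rows", "data": {"targets": "0.05 -0.391 0.087 -0.03 1.354;0.05 -0.391 0.087 -0.03 1.354;0.05 -0.391 0.087 -0.03 1.354;0.05 -0.391 0.087 -0.03 1.354;0.05 -0.391 0.087 -0.03 1.354;0.05 -0.391 0.087 -0.03 1.354;0.05 -0.391 0.087 -0.03 1.354;0.05 -0.391 0.087 -0.03 1.354"}}

```text
clock: 12.43
tcp_pos: [0.5837, -0.0836, 0.1526]
orientation: [-3.008, -0.903, 0.006]
contact_force: [0.1, -0.3, -0.5]
grip_width: 0.0405
gripper_force: 0.0
```

```bash
python3 - <<'E'
from h import *
plan(.60,-.148,.16,.235)
E
```

```text
t 12.43 tcp [ 0.5837 -0.0836  0.1526] yaw 0.583 tilt [-0.0037 -0.    ] gw 0.0405 F [ 0.1 -0.3 -0.5] -> dx dy dz spin [-0.0218  0.0627 -0.0074] 0.348
```

>>> {"op": "play_rows", "data": {"targets": "0.05 -0.02 0.055 -0.007 0.348;0.05 -0.02 0.055 -0.007 0.348;0.05 -0.02 0.055 -0.007 0.348;0.05 -0.02 0.055 -0.007 0.348;0.05 -0.02 0.055 -0.007 0.348;0.05 -0.02 0.055 -0.007 0.348"}}

```text
clock: 12.93
tcp_pos: [0.5981, -0.1367, 0.1602]
orientation: [-3.117, -0.386, 0.004]
contact_force: [-1.0, 0.7, 0.2]
grip_width: 0.0405
gripper_force: 0.0
```

```bash
python3 - <<'E'
from h import *
b=wrist('buf',.014,(.5965,-.1485),.085,'w7')
plan(.647,-.1365,.1,.235)
E
```

```text
(array([331.6, 206.1]), array([ 0.6058, -0.145 ]), array([ 600.7, -146.7]), 0.2422, array([ 26.7, 140.6]))
t 12.98 tcp [ 0.5984 -0.1367  0.1606] yaw 0.246 tilt [-0.0018  0.0008] gw 0.0404 F [ 0.5  0.4 -0.5] -> dx dy dz spin [0.0473 0.0117 0.0605] 0.011
```

```bash
python3 - <<'E'
from h import *
im=cv2.imread('pics/w7.png')[:,:,::-1].copy(); ci=r.camera_info('wrist'); h,H,S,V=masks(im)
yy,xx=np.mgrid[:480,:640]; P=cast(ci,np.c_[xx.ravel(),yy.ravel()],.014)[:,:2]; d=np.array([np.cos(.242),np.sin(.242)]); n=np.array([d[1],-d[0]])
c=np.array([.5965,-.1465]); a=((P-c)@d).reshape(480,640); l=((P-c)@n).reshape(480,640)
for t in np.arange(-.09,.0901,.006):
    i=np.unravel_index(np.argmin((a-t)**2+l**2),a.shape); print(round(t,3),i[::-1],h[i])
rd=(S>120)&((H>165)|(H<6)); print('red a,l',np.percentile(a[rd],[2,50,98]),np.percentile(l[rd],[2,50,98]))
E
```

```text
-0.09 (np.int64(329), np.int64(317)) [ 15  19 164]
-0.084 (np.int64(329), np.int64(311)) [ 13  19 162]
-0.078 (np.int64(329), np.int64(304)) [ 14  20 162]
-0.072 (np.int64(330), np.int64(298)) [ 18 101 208]
-0.066 (np.int64(330), np.int64(292)) [15  9 56]
-0.06 (np.int64(330), np.int64(286)) [15  9 54]
-0.054 (np.int64(330), np.int64(279)) [ 0  5 49]
-0.048 (np.int64(330), np.int64(273)) [ 0 10 51]
-0.042 (np.int64(330), np.int64(266)) [ 0  5 47]
-0.036 (np.int64(330), np.int64(260)) [ 8 20 50]
-0.03 (np.int64(330), np.int64(253)) [165  10  52]
-0.024 (np.int64(330), np.int64(246)) [ 8 20 52]
-0.018 (np.int64(330), np.int64(240)) [173  20  52]
-0.012 (np.int64(330), np.int64(233)) [165  20  51]
-0.006 (np.int64(330), np.int64(226)) [ 0 10 51]
0.0 (np.int64(330), np.int64(219)) [ 0 10 53]
0.006 (np.int64(331), np.int64(212)) [ 0 10 51]
0.012 (np.int64(331), np.int64(205)) [ 0  0 47]
0.018 (np.int64(331), np.int64(198)) [135  10  51]
0.024 (np.int64(331), np.int64(190)) [ 0 15 50]
0.03 (np.int64(331), np.int64(183)) [ 0  5 48]
0.036 (np.int64(331), np.int64(176)) [ 0  5 52]
0.042 (np.int64(331), np.int64(168)) [150  10  53]
0.048 (np.int64(331), np.int64(161)) [ 0  5 49]
0.054 (np.int64(331), np.int64(153)) [165  10  52]
0.06 (np.int64(331), np.int64(145)) [165  10  52]
0.066 (np.int64(331), np.int64(137)) [135   9  54]
0.072 (np.int64(332), np.int64(129)) [ 17  99 198]
0.078 (np.int64(332), np.int64(122)) [ 15  21 146]
0.084 (np.int64(332), np.int64(113)) [ 15  20 151]
0.09 (np.int64(332), np.int64(105)) [ 20  21 149]
red a,l [-0.02527926 -0.00672955  0.00524683] [0.02242561 0.03315899 0.05211224]
```

>>> {"op": "play_rows", "data": {"targets": "0.05 0.046 0.0105 0.02 0.004;0.05 0.046 0.0105 0.06 0.004;0.05 0.046 0.0105 0.1 0.004;0.05 0.046 0.0105 0.14 0.004;0.05 0.046 0.0105 0.165 0.004;0.05 0.046 0.0105 0.18 0.004;0.05 0.046 0.0105 0.187 0.004;0.05 0.046 0.0105 0.187 0.004"}}

```text
clock: 13.65
tcp_pos: [0.6456, -0.1368, -0.0264]
orientation: [-3.118, -0.374, 0.003]
contact_force: [-1.2, -0.5, 1.4]
grip_width: 0.0407
gripper_force: 0.0
```

>>> {"op": "play_rows", "data": {"targets": "0.05 0 0 0 0;0.05 0 0 0 0"}}

```text
clock: 13.82
tcp_pos: [0.6479, -0.1377, -0.0232]
orientation: [3.119, 0.372, 0.006]
contact_force: [-1.0, 0.3, 0.1]
grip_width: 0.0407
gripper_force: 0.0
```

```bash
python3 - <<'E'
from h import *
plan(.6455,-.1357,-.028,.242)
E
```

```text
t 13.82 tcp [ 0.6479 -0.1377 -0.0232] yaw 0.238 tilt [ 0.0036 -0.0004] gw 0.0407 F [-1.   0.3  0.1] -> dx dy dz spin [-0.0019 -0.0025  0.0048] -0.004
```

>>> {"op": "play_rows", "data": {"targets": "0.05 0 -0.002 0.002 0;0.05 0 -0.002 0.002 0;0.6 0 -0.002 0.002 0;0.6 0 -0.002 0.002 0;0.6 0 -0.002 0.002 0;0.6 0 -0.002 0.002 0;0.6 0 -0.002 0.002 0", "squeeze": 40}}

```text
clock: 14.4
tcp_pos: [0.6463, -0.1355, -0.0264]
orientation: [3.119, 0.372, 0.002]
contact_force: [-1.0, 0.8, 6.7]
grip_width: 0.0268
gripper_force: 40.4
```

```bash
python3 - <<'E'
from h import *
plan(.6455,-.1357,-.028,.242)
E
```

```text
t 14.40 tcp [ 0.6463 -0.1355 -0.0264] yaw 0.237 tilt [ 0.0013 -0.0001] gw 0.0268 F [-1.   0.8  6.7] -> dx dy dz spin [-0.0009 -0.      0.0016] -0.005
```

>>> {"op": "play_rows", "data": {"targets": "0.6 0 0 -0.03 0;0.6 0 0 -0.07 0;0.6 0 0 -0.11 0;0.6 0.0475 -0.413 -0.14 -1.351;0.6 0.0475 -0.413 -0.14 -1.351;0.6 0.0475 -0.413 -0.14 -1.351;0.6 0.0475 -0.413 -0.14 -1.351;0.6 0.0475 -0.413 -0.14 -1.351"}}

```text
clock: 15.07
tcp_pos: [0.6196, 0.0723, 0.098]
orientation: [2.85, 1.321, 0.0]
contact_force: [1.3, 0.4, -0.5]
grip_width: 0.0266
gripper_force: 39.7
```

```bash
python3 - <<'E'
from h import *
o=r.get_obs();print(o['gripper_force'])
plan(.595,.2776,.11,1.588)
E
```

```text
39.6578174829483
t 15.07 tcp [0.6196 0.0723 0.098 ] yaw 0.868 tilt [ 0.0004 -0.0002] gw 0.0266 F [ 1.3  0.4 -0.5] -> dx dy dz spin [ 0.1408 -0.1515 -0.012 ] -0.72
```

>>> {"op": "play_rows", "data": {"targets": "0.6 0.138 -0.148 -0.012 -0.7;0.6 0.138 -0.148 -0.012 -0.7;0.6 0.138 -0.148 -0.012 -0.7;0.6 0.138 -0.148 -0.012 -0.7;0.6 0.138 -0.148 -0.012 -0.7;0.6 0.138 -0.148 -0.012 -0.7;0.6 0.138 -0.148 -0.012 -0.7;0.6 0.138 -0.148 -0.012 -0.7"}}

```text
clock: 15.73
tcp_pos: [0.5975, 0.2712, 0.1092]
orientation: [2.233, 2.21, -0.001]
contact_force: [0.0, -0.2, 0.4]
grip_width: 0.0268
gripper_force: 39.7
```

```bash
python3 - <<'E'
from h import *
plan(.595,.2776,.03,1.588)
E
```

```text
t 15.73 tcp [0.5975 0.2712 0.1092] yaw 1.560 tilt [-0.0005 -0.0008] gw 0.0268 F [ 0.  -0.2  0.4] -> dx dy dz spin [ 0.0064 -0.0025  0.0792] -0.028
```

>>> {"op": "play_rows", "data": {"targets": "0.6 0.0064 -0.0025 0.03 -0.028;0.6 0.0064 -0.0025 0.06 -0.028;0.6 0.0064 -0.0025 0.085 -0.028;0.6 0.0064 -0.0025 0.1 -0.028;0.6 0.0064 -0.0025 0.108 -0.028;0.6 0.0064 -0.0025 0.112 -0.028;0.6 0.0064 -0.0025 0.112 -0.028;0.6 0.0064 -0.0025 0.112 -0.028"}}

```text
clock: 16.4
tcp_pos: [0.5961, 0.2785, -0.0011]
orientation: [2.2, 2.242, 0.003]
contact_force: [0.1, -0.7, -0.6]
grip_width: 0.0265
gripper_force: 39.7
```

```bash
python3 - <<'E'
from h import *
plan(.595,.2776,-.0085,1.588)
E
```

```text
t 16.40 tcp [ 0.5961  0.2785 -0.0011] yaw 1.590 tilt [0.0018 0.0008] gw 0.0265 F [ 0.1 -0.7 -0.6] -> dx dy dz spin [-0.0009 -0.0012  0.0074] 0.002
```

>>> {"op": "play_rows", "data": {"targets": "0.6 -0.0005 -0.001 0.003 0.002;0.6 -0.0005 -0.001 0.0055 0.002;0.6 -0.0005 -0.001 0.0055 0.002;0.6 -0.0005 -0.001 0.0055 0.002"}}

```text
clock: 16.73
tcp_pos: [0.5942, 0.2777, -0.0076]
orientation: [2.202, 2.241, 0.0]
contact_force: [0.4, -1.0, -0.7]
grip_width: 0.0266
gripper_force: 39.7
```

```bash
python3 - <<'E'
from h import *
plan(.595,.2776,-.0085,1.588)
E
```

```text
t 16.73 tcp [ 0.5942  0.2777 -0.0076] yaw 1.588 tilt [0.0003 0.    ] gw 0.0266 F [ 0.4 -1.  -0.7] -> dx dy dz spin [-0.0001  0.0008  0.0009] 0.0
```

>>> {"op": "play_rows", "data": {"targets": "0.6 0 0.0005 0.0015 0;0.6 0 0.0005 0.0015 0;0.05 0 0.0005 0.0015 0;0.05 0 0.0005 0.0015 0;0.05 0 0.0005 0.0015 0;0.05 0 0.0005 -0.02 0;0.05 0 0.0005 -0.06 0;0.05 0 0.0005 -0.1 0"}}

```text
clock: 17.4
tcp_pos: [0.5933, 0.2769, 0.0915]
orientation: [-2.2, -2.24, 0.006]
contact_force: [0.9, 0.5, 0.3]
grip_width: 0.0406
gripper_force: 0.0
```

>>> {"op": "play_rows", "data": {"targets": "0.05 -0.02 -0.02 -0.04 0;0.05 -0.055 -0.044 -0.08 0;0.05 -0.055 -0.044 -0.08 0;0.05 -0.055 -0.044 -0.08 0;0.05 -0.055 -0.044 -0.08 0"}}

```text
clock: 17.82
tcp_pos: [0.5523, 0.2213, 0.1732]
orientation: [2.202, 2.238, 0.003]
contact_force: [0.3, 0.6, 0.2]
grip_width: 0.0407
gripper_force: 0.0
```

```bash
cat >> h.py <<'E'
def pads(z=.032,name='w'):
    ci=r.camera_info('wrist'); im=r.grab_frame('wrist'); cv2.imwrite(f'pics/{name}.png',im[:,:,::-1]); h,H,S,V=masks(im)
    yy,xx=np.mgrid[:480,:640]; P=cast(ci,np.c_[xx.ravel(),yy.ravel()],z)
    k=((abs(P[:,0]-.552)<.07)&(abs(P[:,1]-.2252)<.09)).reshape(480,640)
    m=(V>40)&(V<105)&(S<100)&k
    for q in bar(ci,cv2.morphologyEx(m.astype(np.uint8),cv2.MORPH_OPEN,np.ones((5,5))),z): print(q)
E
python3 - <<'E'
from h import *
pads(name='w8')
plan(.536,-.026,.16,.12)
E
```

```text
(array([372.7, 203.4]), array([0.5957, 0.2308]), array([595.8, 226.9]), -1.5509, array([ 21. , 134.4]))
(array([264.1, 204.9]), array([0.5075, 0.2282]), array([507.6, 224.3]), -1.547, array([ 21. , 133.8]))
(array([261. , 302.2]), array([0.5027, 0.1431]), array([501.8, 144.2]), 1.2967, array([10.5, 17.5]))
(array([378.1, 303.2]), array([0.6051, 0.1436]), array([605.9, 144.7]), -1.2932, array([10.6, 19.5]))
t 17.87 tcp [0.5518 0.2219 0.172 ] yaw 1.588 tilt [0.0006 0.0002] gw 0.0406 F [ 0.  -0.4 -0.9] -> dx dy dz spin [-0.2476 -0.0201  0.0119] 1.468
```

Both buffers measure (0.5958, 0.2269) and (0.5076, 0.2243), 88 mm apart and centred. Next are the glass files, starting with file1.

>>> {"op": "play_rows", "data": {"targets": "0.05 -0.251 -0.026 0.012 1.468;0.05 -0.251 -0.026 0.012 1.468;0.05 -0.251 -0.026 0.012 1.468;0.05 -0.251 -0.026 0.012 1.468;0.05 -0.251 -0.026 0.012 1.468;0.05 -0.251 -0.026 0.012 1.468;0.05 -0.251 -0.026 0.012 1.468;0.05 -0.251 -0.026 0.012 1.468"}}

```text
clock: 18.53
tcp_pos: [0.5293, -0.0329, 0.1581]
orientation: [-3.012, -0.894, 0.005]
contact_force: [0.4, 1.4, 0.5]
grip_width: 0.0404
gripper_force: 0.0
```

>>> {"op": "play_rows", "data": {"targets": "0.05 0 0 0 0.12;0.05 0 0 0 0.24;0.05 0 0 0 0.36;0.05 0 0 0 0.46;0.05 0 0 0 0.46;0.05 0 0 0 0.46"}}

```text
clock: 19.03
tcp_pos: [0.5299, -0.0286, 0.1587]
orientation: [-3.134, -0.209, 0.003]
contact_force: [0.7, -1.2, 0.3]
grip_width: 0.0405
gripper_force: 0.0
```

```bash
cat >> h.py <<'E'
def prof(near,yw,z,name,kind):
    "wrist measure of a bar: extents along/across about near,yw"
    ci=r.camera_info('wrist'); im=r.grab_frame('wrist'); cv2.imwrite(f'pics/{name}.png',im[:,:,::-1]); h,H,S,V=masks(im)
    m=((H>78)&(H<108)&(S>20)&(V>120))|((H>150)&(S>60)&(V>90))
    yy,xx=np.mgrid[:480,:640]; P=cast(ci,np.c_[xx.ravel(),yy.ravel()],z)[:,:2]; d=np.array([np.cos(yw),np.sin(yw)]); n=np.array([-d[1],d[0]])
    k=((abs((P-near)@d)<.1)&(abs((P-near)@n)<.03)).reshape(480,640)
    m=cv2.morphologyEx((m&k).astype(np.uint8),cv2.MORPH_OPEN,np.ones((5,5)))
    for q in bar(ci,m,z): print(q)
E
python3 - <<'E'
from h import *
prof((.536,-.026),.12,.008,'w9','file')
plan(.536,-.026,.16,.12)
E
```

```text
(array([315.4, 179.6]), array([ 0.5562, -0.0217]), array([553. , -22.1]), 0.1233, array([ 25.6, 118.8]))
(array([314.4, 274.3]), array([ 0.4744, -0.0315]), array([474.6, -31.5]), 0.1507, array([25.9, 35.8]))
t 19.08 tcp [ 0.5299 -0.0288  0.159 ] yaw 0.133 tilt [-0.0018  0.0002] gw 0.0406 F [-0.  -0.5  0.6] -> dx dy dz spin [ 0.0064 -0.002  -0.001 ] 0.013
```

File1 measures centre (0.5345, -0.0243), yaw 0.12. I'll grasp 45 mm toward the pink end, clear of the violet bottle.

>>> {"op": "play_rows", "data": {"targets": "0.05 -0.04 -0.0045 0.02 0.013;0.05 -0.04 -0.0045 0.06 0.013;0.05 -0.04 -0.0045 0.1 0.013;0.05 -0.04 -0.0045 0.14 0.013;0.05 -0.04 -0.0045 0.165 0.013;0.05 -0.04 -0.0045 0.178 0.013;0.05 -0.04 -0.0045 0.183 0.013;0.05 -0.04 -0.0045 0.183 0.013"}}

```text
clock: 19.75
tcp_pos: [0.4889, -0.0299, -0.0242]
orientation: [-3.136, -0.184, 0.004]
contact_force: [-0.3, 0.1, 1.0]
grip_width: 0.0405
gripper_force: 0.0
```

>>> {"op": "play_rows", "data": {"targets": "0.05 0 0 0 0;0.05 0 0 0 0;0.05 0 0 0 0"}}

```text
clock: 20.0
tcp_pos: [0.4909, -0.0301, -0.0217]
orientation: [3.136, 0.182, 0.004]
contact_force: [1.0, 0.1, 0.8]
grip_width: 0.0407
gripper_force: 0.0
```

```bash
python3 - <<'E'
from h import *
plan(.4898,-.0297,-.026,.12)
E
```

```text
t 20.00 tcp [ 0.4909 -0.0301 -0.0217] yaw 0.116 tilt [0.0024 0.0001] gw 0.0407 F [1.  0.1 0.8] -> dx dy dz spin [-0.0011 -0.0006  0.0043] -0.004
```

>>> {"op": "play_rows", "data": {"targets": "0.05 -0.0005 0 0.002 -0.003;0.05 -0.0005 0 0.002 -0.003;0.6 -0.0005 0 0.002 -0.003;0.6 -0.0005 0 0.002 -0.003;0.6 -0.0005 0 0.002 -0.003;0.6 -0.0005 0 0.002 -0.003", "squeeze": 30}}

```text
clock: 20.5
tcp_pos: [0.4901, -0.0301, -0.0241]
orientation: [3.136, 0.186, 0.002]
contact_force: [-1.5, 0.1, 7.9]
grip_width: 0.017
gripper_force: 3.6
```

```bash
python3 - <<'E'
from h import *
plan(.4898,-.0297,-.026,.12)
E
```

```text
t 20.50 tcp [ 0.4901 -0.0301 -0.0241] yaw 0.119 tilt [0.0015 0.0001] gw 0.0170 F [-1.5  0.1  7.9] -> dx dy dz spin [-0.0002 -0.0004  0.0019] -0.001
```

The fingers rode over the 8 mm file. I'll reopen and go lower.

>>> {"op": "play_rows", "data": {"targets": "0.05 0 0 -0.003 0;0.05 0 0 -0.003 0;0.05 0 0 -0.003 0;0.05 0 0 0 0;0.05 0 0 0.003 0;0.05 0 0 0.005 0;0.05 0 0 0.005 0;0.05 0 0 0.005 0"}}

```text
clock: 21.17
tcp_pos: [0.489, -0.0302, -0.0302]
orientation: [-3.136, -0.186, 0.001]
contact_force: [0.3, 0.4, -0.1]
grip_width: 0.0408
gripper_force: 0.0
```

```bash
python3 - <<'E'
from h import *
prof((.5345,-.0243),.12,.008,'w10','file')
plan(.4898,-.0297,-.031,.12)
E
```

```text
(array([312.1, 191.3]), array([ 0.5357, -0.0221]), array([544.7, -23. ]), 0.2012, array([ 25.4, 103.3]))
(array([318.9, 350.9]), array([ 0.475 , -0.0315]), array([474.5, -31.5]), 0.1285, array([26. , 36.5]))
t 21.22 tcp [ 0.4891 -0.0302 -0.0301] yaw 0.118 tilt [-0.0005  0.    ] gw 0.0407 F [-0.4 -0.4 -0. ] -> dx dy dz spin [ 0.0008 -0.0004  0.0009] -0.002
```

>>> {"op": "play_rows", "data": {"targets": "0.05 0 0 0.001 0;0.05 0 0 0.001 0;0.05 0 0 0.001 0;0.5 0 0 0.001 0;0.5 0 0 0.001 0;0.5 0 0 0.001 0;0.5 0 0 0.001 0", "squeeze": 30}}

```text
clock: 21.8
tcp_pos: [0.4894, -0.0302, -0.0307]
orientation: [3.136, 0.186, 0.0]
contact_force: [-0.9, 0.1, 4.0]
grip_width: 0.025
gripper_force: 29.8
```

```bash
python3 - <<'E'
from h import *
plan(.4898,-.0297,-.031,.12)
E
```

```text
t 21.80 tcp [ 0.4894 -0.0302 -0.0307] yaw 0.119 tilt [ 0.0003 -0.    ] gw 0.0250 F [-0.9  0.1  4. ] -> dx dy dz spin [ 0.0005 -0.0005  0.0003] -0.001
```

>>> {"op": "play_rows", "data": {"targets": "0.5 0 0 -0.01 0;0.5 0 0 -0.04 0;0.5 0 0 -0.08 0;0.5 0 0 -0.12 0;0.5 0 0 -0.13 0;0.5 0 0 -0.13 0"}}

```text
clock: 22.3
tcp_pos: [0.492, -0.0302, 0.103]
orientation: [3.136, 0.185, 0.012]
contact_force: [0.4, -0.1, -1.1]
grip_width: 0.0249
gripper_force: 29.8
```

>>> {"op": "play_rows", "data": {"targets": "0.5 0.005 -0.035 0 0.05;0.5 0.012 -0.075 0 0.101;0.5 0.019 -0.115 0 0.101;0.5 0.026 -0.155 0 0.101;0.5 0.033 -0.195 0 0.101;0.5 0.04 -0.235 0 0.101;0.5 0.046 -0.27 0 0.101;0.5 0.0514 -0.294 0 0.101"}}

```text
clock: 22.97
tcp_pos: [0.5037, 0.2719, 0.0978]
orientation: [-3.141, -0.033, 0.003]
contact_force: [0.4, 0.8, -0.7]
grip_width: 0.0247
gripper_force: 29.8
```

>>> {"op": "play_rows", "data": {"targets": "0.5 0 0 0.02 0;0.5 0 0 0.04 0;0.5 0 0 0.06 0;0.5 0 0 0.07 0;0.5 0 0 0.07 0;0.5 0 0 0.07 0"}}

```text
clock: 23.47
tcp_pos: [0.5049, 0.2673, 0.0284]
orientation: [3.14, 0.027, -0.003]
contact_force: [0.4, -0.2, -0.1]
grip_width: 0.0252
gripper_force: 29.8
```

```bash
python3 - <<'E'
from h import *
o=r.get_obs();print(o['gripper_force'])
z=o['tcp_pos'][2]+.0387; prof((.551,.2686),.018,z,'w11','file')
plan(.5054,.2678,.0015,.018)
E
```

```text
29.837312400341034
(array([279.7,  19.9]), array([0.6069, 0.2815]), array([606.8, 281.6]), 0.0203, array([ 1.5, 11.1]))
(array([357. ,  18.5]), array([0.6077, 0.2577]), array([607.6, 257.7]), 0.044, array([ 1.2, 10.2]))
(array([281. ,  59.5]), array([0.5957, 0.2812]), array([595.7, 281.2]), -0.0113, array([1.3, 9. ]))
(array([356.,  66.]), array([0.5942, 0.2574]), array([594.2, 257.4]), 0.0438, array([1.3, 7.7]))
(array([282.,  93.]), array([0.5857, 0.281 ]), array([585.7, 281. ]), -0.0109, array([1.3, 7.9]))
(array([320.6, 239.4]), array([0.5362, 0.2677]), array([546.5, 268.3]), -0.0569, array([25.5, 75.2]))
(array([319.8, 352.4]), array([0.4905, 0.2672]), array([490.1, 267.3]), 0.0325, array([25.7, 36.5]))
t 23.52 tcp [0.5057 0.2678 0.0293] yaw 0.017 tilt [-0.      0.0001] gw 0.0252 F [ 0.2  0.  -0.6] -> dx dy dz spin [-0.0003 -0.      0.0278] -0.001
```

>>> {"op": "play_rows", "data": {"targets": "0.5 0 0 0.008 0;0.5 0 0 0.014 0;0.5 0 0 0.019 0;0.5 0 0 0.022 0;0.5 0 0 0.024 0;0.5 0 0 0.025 0;0.5 0 0 0.025 0;0.5 0 0 0.025 0"}}

```text
clock: 24.18
tcp_pos: [0.5057, 0.2679, 0.0042]
orientation: [-3.141, -0.027, -0.0]
contact_force: [0.8, -0.1, -0.9]
grip_width: 0.0247
gripper_force: 29.8
```

>>> {"op": "play_rows", "data": {"targets": "0.5 0 0 0.001 0;0.5 0 0 0.002 0;0.5 0 0 0.002 0;0.5 0 0 0.002 0"}}

```text
clock: 24.52
tcp_pos: [0.5056, 0.2678, 0.0021]
orientation: [3.141, 0.027, -0.0]
contact_force: [-0.4, 0.3, -1.0]
grip_width: 0.025
gripper_force: 29.8
```

```bash
python3 - <<'E'
from h import *
plan(.5054,.2678,.0015,.018)
E
```

```text
t 24.52 tcp [0.5056 0.2678 0.0021] yaw 0.017 tilt [-0. -0.] gw 0.0250 F [-0.4  0.3 -1. ] -> dx dy dz spin [-0.0002 -0.      0.0006] -0.001
```

Now down to contact in 0.5 mm steps.

>>> {"op": "play_rows", "data": {"targets": "0.5 0 0 0.0005 0;0.5 0 0 0.001 0;0.5 0 0 0.001 0;0.5 0 0 0.001 0"}}

```text
clock: 24.85
tcp_pos: [0.5057, 0.2678, 0.0014]
orientation: [-3.141, -0.027, -0.0]
contact_force: [-0.6, -1.4, 3.2]
grip_width: 0.0249
gripper_force: 30.2
```

>>> {"op": "play_rows", "data": {"targets": "0.5 0 0 0.0005 0;0.5 0 0 0.0005 0;0.5 0 0 0.0005 0"}}

```text
clock: 25.1
tcp_pos: [0.5056, 0.2679, 0.0013]
orientation: [3.141, 0.027, 0.0]
contact_force: [-2.2, -1.4, 7.3]
grip_width: 0.0247
gripper_force: 30.8
```

>>> {"op": "play_rows", "data": {"targets": "0.5 0 0 -0.0005 0;0.5 0 0 -0.0005 0;0.3 0 0 -0.0005 0;0.1 0 0 -0.0005 0;0.05 0 0 -0.0005 0;0.05 0 0 -0.0005 0"}}

```text
clock: 25.6
tcp_pos: [0.5055, 0.2678, 0.0009]
orientation: [3.141, 0.027, -0.0]
contact_force: [1.2, -0.1, -0.4]
grip_width: 0.0405
gripper_force: 0.0
```

>>> {"op": "play_rows", "data": {"targets": "0.05 0 0 -0.01 0;0.05 0 0 -0.04 0;0.05 0 0 -0.08 0;0.05 0 0 -0.12 0;0.05 0 0 -0.16 0;0.05 0 0 -0.16 0;0.05 0 0 -0.16 0"}}

```text
clock: 26.18
tcp_pos: [0.5073, 0.2689, 0.1647]
orientation: [-3.138, -0.027, -0.009]
contact_force: [0.5, -0.6, -0.9]
grip_width: 0.0405
gripper_force: 0.0
```

```bash
python3 - <<'E'
from h import *
prof((.551,.2686),.018,.040,'w12','file')
pads(name='w12b')
plan(.530,-.271,.16,-.068)
E
```

```text
(array([321.5, 241.2]), array([0.4912, 0.2675]), array([490.7, 267.5]), 0.0196, array([26. , 35.4]))
(array([404.5, 100.1]), array([0.5962, 0.2075]), array([596.1, 207.7]), -1.5499, array([20.7, 96.8]))
(array([293. , 100.5]), array([0.5945, 0.289 ]), array([594.4, 289. ]), -0.0045, array([10.3, 20.2]))
(array([399.2, 217.7]), array([0.5082, 0.205 ]), array([508.2, 205.1]), -1.5477, array([20.9, 96.7]))
(array([296.2, 218.2]), array([0.5064, 0.2866]), array([506.1, 286.7]), 0.032, array([ 9.5, 20.4]))
t 26.28 tcp [0.5052 0.2674 0.161 ] yaw 0.017 tilt [-0.0003 -0.0004] gw 0.0408 F [-0.   0.9 -0.6] -> dx dy dz spin [0.0155 0.5387 0.0012] 0.085
```

File1 is down gently, with its pink end at (0.4907, 0.2675), and the buffers are unmoved. Next is file2.

>>> {"op": "play_rows", "data": {"targets": "0.05 0.0155 0.539 0 0.085;0.05 0.0155 0.539 0 0.085;0.05 0.0155 0.539 0 0.085;0.05 0.0155 0.539 0 0.085;0.05 0.0155 0.539 0 0.085;0.05 0.0155 0.539 0 0.085;0.05 0.0155 0.539 0 0.085;0.05 0.0155 0.539 0 0.085"}}

```text
clock: 26.95
tcp_pos: [0.5193, -0.0672, 0.1595]
orientation: [-3.14, 0.106, 0.005]
contact_force: [1.5, 0.2, 0.5]
grip_width: 0.0408
gripper_force: 0.0
```

```bash
python3 - <<'E'
from h import *
plan(.520,-.271,.16,-.068)
E
```

```text
t 26.95 tcp [ 0.5193 -0.0672  0.1595] yaw -0.067 tilt [-0.0034  0.0001] gw 0.0408 F [1.5 0.2 0.5] -> dx dy dz spin [ 0.0145  0.2033 -0.0005] 0.001
```

>>> {"op": "play_rows", "data": {"targets": "0.05 0.0145 0.199 0 0;0.05 0.0145 0.199 0 0;0.05 0.0145 0.199 0 0;0.05 0.0145 0.199 0 0;0.05 0.0145 0.199 0 0;0.05 0.0145 0.199 0 0;0.05 0.0145 0.199 0 0;0.05 0.0145 0.199 0 0"}}

```text
clock: 27.62
tcp_pos: [0.5212, -0.2634, 0.1595]
orientation: [-3.138, 0.105, 0.004]
contact_force: [0.3, 0.4, 0.9]
grip_width: 0.0406
gripper_force: 0.0
```

```bash
python3 - <<'E'
from h import *
prof((.530,-.271),-.068,.008,'w13','file')
plan(.530,-.271,-.029,-.068)
E
```

```text
(array([327.7, 175.8]), array([ 0.5506, -0.2719]), array([ 547.6, -271.5]), -0.076, array([ 25.5, 118.4]))
(array([326.2, 269.9]), array([ 0.4693, -0.2656]), array([ 469. , -265.8]), -0.0795, array([25.6, 35.8]))
t 27.67 tcp [ 0.5216 -0.2627  0.1599] yaw -0.066 tilt [-0.0021  0.0018] gw 0.0408 F [0.2 0.  0.1] -> dx dy dz spin [0.0093 0.0081 0.1888] 0.002
```

>>> {"op": "play_rows", "data": {"targets": "0.05 -0.012 0.007 0.02 0.008;0.05 -0.012 0.007 0.06 0.008;0.05 -0.012 0.007 0.1 0.008;0.05 -0.012 0.007 0.14 0.008;0.05 -0.012 0.007 0.165 0.008;0.05 -0.012 0.007 0.18 0.008;0.05 -0.012 0.007 0.186 0.008;0.05 -0.012 0.007 0.188 0.008"}}

```text
clock: 28.33
tcp_pos: [0.5091, -0.2687, -0.0281]
orientation: [-3.138, 0.115, 0.004]
contact_force: [-0.1, -0.0, 0.4]
grip_width: 0.0402
gripper_force: 0.0
```

>>> {"op": "play_rows", "data": {"targets": "0.05 0 0 0 0;0.05 0 0 0 0;0.05 0 0 0 0;0.05 0 0 0 0;0.05 0 0 0 0"}}

```text
clock: 28.75
tcp_pos: [0.5101, -0.2711, -0.026]
orientation: [3.139, -0.119, 0.002]
contact_force: [0.4, 0.0, -0.2]
grip_width: 0.0406
gripper_force: 0.0
```

```bash
python3 - <<'E'
from h import *
plan(.509,-.2687,-.031,-.0745)
E
```

```text
t 28.75 tcp [ 0.5101 -0.2711 -0.026 ] yaw -0.076 tilt [ 0.0014 -0.0006] gw 0.0406 F [ 0.4  0.  -0.2] -> dx dy dz spin [-0.0013 -0.0024  0.005 ] -0.001
```

>>> {"op": "play_rows", "data": {"targets": "0.05 -0.001 -0.002 0.002 0;0.05 -0.001 -0.002 0.004 0;0.05 -0.001 -0.002 0.004 0;0.05 -0.001 -0.002 0.004 0;0.05 -0.001 -0.002 0.004 0"}}

```text
clock: 29.17
tcp_pos: [0.5086, -0.2688, -0.031]
orientation: [-3.139, 0.119, 0.0]
contact_force: [-0.6, 0.3, -0.1]
grip_width: 0.0404
gripper_force: 0.0
```

```bash
python3 - <<'E'
from h import *
plan(.509,-.2687,-.031,-.0745)
E
```

```text
t 29.17 tcp [ 0.5086 -0.2688 -0.031 ] yaw -0.076 tilt [-0.0001  0.    ] gw 0.0404 F [-0.6  0.3 -0.1] -> dx dy dz spin [ 0.0003 -0.0002  0.    ] -0.001
```

>>> {"op": "play_rows", "data": {"targets": "0.5 0 0 0 0;0.5 0 0 0 0;0.5 0 0 0 0;0.5 0 0 0 0;0.5 0 0 0 0", "squeeze": 30}}

```text
clock: 29.58
tcp_pos: [0.5089, -0.269, -0.0307]
orientation: [3.139, -0.119, 0.001]
contact_force: [-0.3, 0.1, 1.1]
grip_width: 0.025
gripper_force: 29.8
```

```bash
python3 - <<'E'
from h import *
print(r.get_obs()['gripper_force']); plan(.5327,.1819,-.0307,.018)
E
```

```text
29.768405556678772
t 29.58 tcp [ 0.5089 -0.269  -0.0307] yaw -0.076 tilt [ 0.0004 -0.0002] gw 0.0250 F [-0.3  0.1  1.1] -> dx dy dz spin [-1.030e-02 -4.514e-01 -1.000e-04] -0.094
```

>>> {"op": "play_rows", "data": {"targets": "0.5 0 0 -0.01 0;0.5 0 0 -0.04 0;0.5 0 0 -0.08 0;0.5 0 0 -0.12 0;0.5 0 0 -0.13 0;0.5 -0.001 -0.035 -0.13 -0.02;0.5 -0.002 -0.075 -0.13 -0.04;0.5 -0.003 -0.115 -0.13 -0.06"}}

```text
clock: 30.25
tcp_pos: [0.5142, -0.1535, 0.0999]
orientation: [3.141, -0.027, 0.002]
contact_force: [0.2, 1.1, 0.3]
grip_width: 0.0246
gripper_force: 29.7
```

>>> {"op": "play_rows", "data": {"targets": "0.5 0 -0.04 0 -0.01;0.5 0 -0.08 0 -0.02;0.5 0 -0.12 0 -0.03;0.5 0 -0.16 0 -0.034;0.5 0 -0.2 0 -0.034;0.5 0 -0.24 0 -0.034;0.5 0 -0.28 0 -0.034;0.5 0 -0.31 0 -0.034"}}

```text
clock: 30.92
tcp_pos: [0.5185, 0.1601, 0.0996]
orientation: [-3.14, -0.033, -0.001]
contact_force: [0.0, -0.6, -0.8]
grip_width: 0.0246
gripper_force: 29.7
```

```bash
python3 - <<'E'
from h import *
plan(.5325,.1822,.0295,.018)
E
```

```text
t 30.92 tcp [0.5185 0.1601 0.0996] yaw 0.021 tilt [0.0003 0.0013] gw 0.0246 F [ 0.  -0.6 -0.8] -> dx dy dz spin [ 0.0144 -0.0217  0.0701] 0.003
```

>>> {"op": "play_rows", "data": {"targets": "0.5 0.014 -0.02 0 0.003;0.5 0.014 -0.02 0.02 0.003;0.5 0.014 -0.02 0.04 0.003;0.5 0.014 -0.02 0.06 0.003;0.5 0.014 -0.02 0.07 0.003;0.5 0.014 -0.02 0.07 0.003;0.5 0.014 -0.02 0.07 0.003;0.5 0.014 -0.02 0.07 0.003"}}

```text
clock: 31.58
tcp_pos: [0.5336, 0.1765, 0.0302]
orientation: [-3.141, -0.024, -0.002]
contact_force: [0.2, 0.1, -1.1]
grip_width: 0.025
gripper_force: 29.7
```

```bash
python3 - <<'E'
from h import *
plan(.5325,.1822,.0045,.018)
E
```

```text
t 31.58 tcp [0.5336 0.1765 0.0302] yaw 0.015 tilt [0.0015 0.0006] gw 0.0250 F [ 0.2  0.1 -1.1] -> dx dy dz spin [-0.0011 -0.0057  0.0257] -0.003
```

>>> {"op": "play_rows", "data": {"targets": "0.5 -0.001 -0.0055 0.006 -0.002;0.5 -0.001 -0.0055 0.012 -0.002;0.5 -0.001 -0.0055 0.017 -0.002;0.5 -0.001 -0.0055 0.021 -0.002;0.5 -0.001 -0.0055 0.023 -0.002;0.5 -0.001 -0.0055 0.024 -0.002;0.5 -0.001 -0.0055 0.024 -0.002;0.5 -0.001 -0.0055 0.024 -0.002"}}

```text
clock: 32.25
tcp_pos: [0.5318, 0.1817, 0.0051]
orientation: [-3.141, -0.027, -0.0]
contact_force: [0.5, -0.1, -0.6]
grip_width: 0.025
gripper_force: 29.7
```

```bash
python3 - <<'E'
from h import *
plan(.5325,.1822,.0018,.018)
E
```

```text
t 32.25 tcp [0.5318 0.1817 0.0051] yaw 0.017 tilt [0.0001 0.    ] gw 0.0250 F [ 0.5 -0.1 -0.6] -> dx dy dz spin [ 0.0007 -0.0004  0.0033] -0.001
```

>>> {"op": "play_rows", "data": {"targets": "0.5 0.0007 -0.0004 0.001 0;0.5 0.0007 -0.0004 0.002 0;0.5 0.0007 -0.0004 0.003 0;0.5 0.0007 -0.0004 0.003 0;0.5 0.0007 -0.0004 0.003 0"}}

```text
clock: 32.67
tcp_pos: [0.5324, 0.1822, 0.0021]
orientation: [3.141, 0.027, -0.0]
contact_force: [-0.2, -0.7, -0.0]
grip_width: 0.0248
gripper_force: 29.7
```

>>> {"op": "play_rows", "data": {"targets": "0.5 0 0 0.0005 0;0.5 0 0 0.0007 0;0.5 0 0 0.0007 0"}}

```text
clock: 32.92
tcp_pos: [0.5324, 0.1822, 0.0014]
orientation: [-3.141, -0.027, 0.0]
contact_force: [0.3, 0.2, -0.2]
grip_width: 0.0246
gripper_force: 29.7
```

>>> {"op": "play_rows", "data": {"targets": "0.5 0 0 0.0005 0;0.5 0 0 0.0005 0;0.5 0 0 0.0005 0"}}

```text
clock: 33.17
tcp_pos: [0.5325, 0.1822, 0.0012]
orientation: [-3.141, -0.027, -0.0]
contact_force: [-1.1, 0.1, 4.0]
grip_width: 0.025
gripper_force: 30.2
```

>>> {"op": "play_rows", "data": {"targets": "0.5 0 0 0.0004 0;0.5 0 0 0.0004 0;0.5 0 0 0.0004 0"}}

```text
clock: 33.42
tcp_pos: [0.5325, 0.1822, 0.0012]
orientation: [3.141, 0.027, 0.0]
contact_force: [-2.3, -0.0, 8.0]
grip_width: 0.0249
gripper_force: 30.7
```

Contact. I'll release, lift and look.

>>> {"op": "play_rows", "data": {"targets": "0.5 0 0 -0.0005 0;0.5 0 0 -0.0005 0;0.3 0 0 -0.0005 0;0.1 0 0 -0.0005 0;0.05 0 0 -0.0005 0;0.05 0 0 -0.0005 0"}}

```text
clock: 33.92
tcp_pos: [0.5324, 0.1822, 0.0008]
orientation: [-3.141, -0.027, 0.0]
contact_force: [0.5, -0.1, -0.2]
grip_width: 0.0405
gripper_force: 0.0
```

>>> {"op": "play_rows", "data": {"targets": "0.05 0 0 -0.01 0;0.05 0 0 -0.04 0;0.05 0 0 -0.08 0;0.05 0 0 -0.12 0;0.05 -0.03 -0.02 -0.16 0;0.05 -0.06 -0.043 -0.2 0;0.05 -0.06 -0.043 -0.21 0;0.05 -0.06 -0.043 -0.21 0"}}

```text
clock: 34.58
tcp_pos: [0.4714, 0.2292, 0.2178]
orientation: [-3.135, -0.036, -0.013]
contact_force: [0.9, 0.7, 0.0]
grip_width: 0.0407
gripper_force: 0.0
```

>>> {"op": "play_rows", "data": {"targets": "0.05 0 0 0 0;0.05 0 0 0 0;0.05 0 0 0 0"}}

```text
clock: 34.83
tcp_pos: [0.4716, 0.2229, 0.2099]
orientation: [3.14, 0.025, -0.003]
contact_force: [0.3, 0.0, -0.1]
grip_width: 0.0404
gripper_force: 0.0
```

```bash
python3 - <<'E'
from h import *
prof((.551,.2686),.018,.040,'w14','file'); prof((.5525,.1826),.018,.040,'w15','file'); pads(name='w15b')
r.get_obs(); t=r.grab_frame('top')
a=cv2.imread('pics/w15.png'); cv2.imwrite('pics/fin.png',np.vstack([a[:300],cv2.resize(t[140:360,120:520,::-1],(640,300))]))
plan(.5,.2,.2,.018)
E
```

```text
(array([269.2, 185.7]), array([0.4911, 0.2669]), array([490.7, 267.1]), 0.031, array([26.9, 35.1]))
(array([366.6, 184.7]), array([0.4932, 0.1818]), array([492.8, 181.8]), 0.0256, array([26.4, 35. ]))
(array([241. ,  57.4]), array([0.5948, 0.289 ]), array([594.7, 289. ]), 0.035, array([10.7, 20.4]))
(array([317.4,  57.5]), array([0.5958, 0.2264]), array([595.7, 226.5]), -1.5579, array([20.3, 60.8]))
(array([393.4,  57.3]), array([0.5969, 0.1641]), array([596.7, 164. ]), 0.0474, array([ 9. , 20.7]))
(array([247.5, 166.5]), array([0.5065, 0.2868]), array([506.5, 286.8]), 0.0247, array([ 9.6, 20. ]))
(array([318. , 166.4]), array([0.5076, 0.2246]), array([507.5, 224.6]), -1.5549, array([20.1, 60.2]))
(array([389.2, 165.5]), array([0.5093, 0.1618]), array([509.3, 161.8]), 0.0114, array([10.6, 20. ]))
t 35.03 tcp [0.4716 0.2234 0.2099] yaw 0.016 tilt [-0.0018 -0.001 ] gw 0.0403 F [-0.1 -0.7  0.2] -> dx dy dz spin [0.028  0.0238 0.0099] -0.002
```

View pics/fin.png

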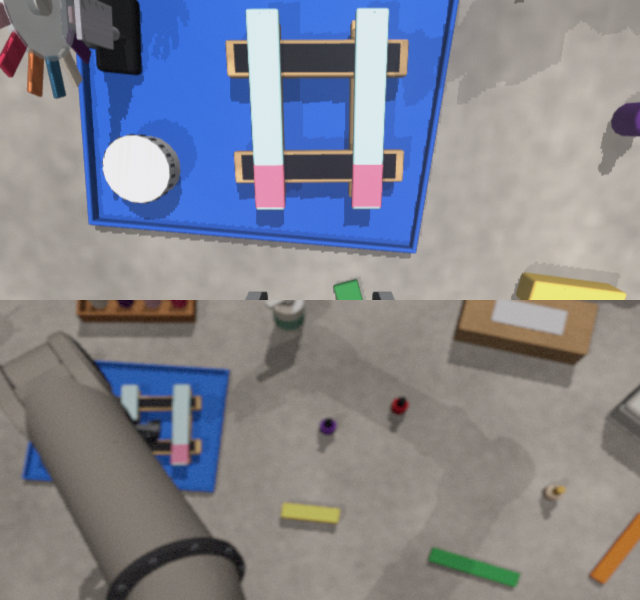

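The final picture shows the stack square, with files at (268,110) and (370,110) across buffers at rows 57 and 165, and an open gap of about 6 cm in each layer. The three bottles at (328,426), (400,405) and (555,492) are standing, and the look-alikes are untouched. I'm handing in.

```bash
python3 -c "
from bench import r
print(r.hand_in())"
```

```text
the job is handed in; nothing more can be done
None
```

The drying stack is built and handed in at about 35 s: both buffers lie across the boards and both glass files lie across the buffers, square and centred to about 2 mm with roughly 6 cm gaps, the three bottles still standing, though no verdict came back.

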